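# Finish packing a fixings crate and slide its lid shut

## Robot

A 6-joint arm with a two-finger parallel gripper is mounted at the origin on a cart in front of the work surface, level with it; the furniture and walls round the work are solid. World frame = base frame: x ahead of the robot, y to its left, z up, the work surface at z = 0. Lengths are in m, angles in rad, forces in N, time in s.
With the tool pointing down it reaches from about 0.35 to 0.775 m from the base axis. Payload 7.3 kg.
Tool frame: the origin (TCP) lies at the very end of the fingers, on their centre line; the grasp point (between the pads) lies 19 mm behind it; z points along the fingers, y is the line along which they close (so a half turn about z gives the same grasp; the last joint's range is limited). The gripper opens to 92 mm and grips with 3 to 60 N. Pads are 19 mm wide; open, the fingers measure 130 mm over their backs; the gripper's body (75 mm by 190 mm) begins 47 mm behind the grasp point.
Start: joints at [1.073, 0.342, 1.524, -0, 1.275, -0.146], TCP at [0.181, 0.493, 0.227] pointing down, gripper open.
Joint ranges: [-2.53, 2.53], [-0.77, 2.02], [0.04, 2.7], [-1, 4.14], [0.28, 2.66], [-3.11, 3.11]. Speed limits (rad/s): [2.57, 2.57, 3.14, 3.14, 3.14, 3.14].

## Interface

Orientations are given as [roll, pitch, yaw] about the fixed x, y, z axes, in that order (R = Rz(yaw) Ry(pitch) Rx(roll)).
In Python, from cell import env gives the robot as it stands. Calls block until the motion is done:
- env.reach(position, orientation): joint-space move of the TCP to a pose.
- env.move_straight(position, orientation=None, speed=0.15): straight line of the TCP; orientation=None keeps the orientation; speed is the mean speed in m/s.
- env.set_joints(angles): joint-space move.
- env.release() and env.clamp(strength=None): open the fingers fully, or close them until they stop; strength is the grip in N (None keeps the last).
- env.dwell(seconds).
- env.solve_ik(position, orientation): joint angles nearest the present ones, or None.
- env.sense(): the state.
- env.grab_frame(name): name is "scene" or "top" or "wrist"; returns a dict with "color" (400x640x3 uint8, red, green, blue), "fx", "fy", "cx", "cy" (pixels), "k1" (the pictures are not rectified: a ray, as slopes to the right and down, at radius r is drawn at 1 + k1 r^2 times it, then the intrinsics apply), "eye" and "rotation" of the camera in the world. Camera axes: x right, y down, z forward; pixel columns grow to the right and rows downward; lengths in m; the calibration is good to about 2 mm. A picture is of the moment at which its call begins. There is no depth.
A pose or a line that the arm cannot do raises env.Unreachable and nothing moves.
- env.close_job(): hands the job in; it is judged then, once.
The state is a dict: "time_s": time; "joint_positions": joint angles; "joint_vel": joint speeds; "joint_torque": joint torques, N m; "tcp_pos": TCP position; "orientation": TCP orientation; "ft_force": force on the tool from outside, world axes, zero at the start; "moment": the same for the moment, N m; "opening": opening from 0.0 (shut) to 1.0 (fully open); "finger_force": force on a finger pad.
Only numpy, scipy, OpenCV 4.12 (cv2) and the standard library are available. Lean on these libraries where they do the work, as an engineer would, in place of code of your own. Each camera call takes 0.05 s, during which the arm holds its last target. There are 200 camera calls.

## Task

Finish packing the small wooden crate: stand the two loose nail boxes in it beside the two already there, so that all four stand on edge in one row, right down on the floor with nothing sticking up above the rim, then slide its lid fully shut. The two boxes inside have wandered and must first be pushed up to the ends to make room. Leave the crate about where it stands and leave the other things on the bench alone.

Things in the scene. Friction and masses are not known exactly. Their poses are not given: they have to be found in the camera images.
- crate: open plywood crate, loose on the bench, 1.5 kg empty: 117 mm along its own x (141 over the carrying battens on its long sides), 184 mm along y, 91 mm high, walls 10 mm. Origin: centre of its underside, z up; y runs along the row of boxes, towards the end over which the lid slides out. Level pushes under about 9 N do not move it, harder ones shift it
- crate_in (a point): centre of the crate's inner floor, 10 mm above the bench, axes as the crate's. The inside is 97 mm (x) by 163.5 mm (y): four boxes of 40 mm in a row along y leave 3.5 mm of play. Side walls and the -y end wall reach 81 mm above this point, the +y end wall 67 mm. The lid's underside runs 68 mm above it, 3 mm over boxes that stand on the floor, and catches on anything higher
- crate_lid (a joint): plywood lid, 6 mm thick, sliding in grooves along the crate's y: 0 is fully shut, 0.165 m fully open (then it hangs out over the +y end, its edge just clear of the row). It starts almost or fully open, clear of the middle. It slides with about 1.2 N of friction plus 4 N per m/s, and stays where it is left
- lid_pull (a point): middle of the top of the wooden pull bar on the lid: 84 mm along the crate's x, 14 mm wide along the crate's y, 20 mm high on top of the lid near its outer end; pinch it across its width from above. Shut, it lies 87 mm from crate_in along y and 94 mm above it; it moves with the lid
- nail_box_1: closed brown card box of nails with a blue label on top, about 0.4 kg, standing on one of its long narrow sides: 90 mm along its own x, 40 mm thick along its own y, 65 mm high (z, up). Origin: centre of the side it stands on. This one stands in the crate, near the -y end, 2 to 18 mm away from the end wall
- nail_box_2: closed brown card box of nails with a blue label on top, about 0.4 kg, standing on one of its long narrow sides: 90 mm along its own x, 40 mm thick along its own y, 65 mm high (z, up). Origin: centre of the side it stands on. This one stands in the crate, near the +y end, 2 to 25 mm away from the end wall
- nail_box_3: closed brown card box of nails with a blue label on top, about 0.4 kg, standing on one of its long narrow sides: 90 mm along its own x, 40 mm thick along its own y, 65 mm high (z, up). Origin: centre of the side it stands on. This one stands on the bench to the right of the crate
- nail_box_4: closed brown card box of nails with a blue label on top, about 0.4 kg, standing on one of its long narrow sides: 90 mm along its own x, 40 mm thick along its own y, 65 mm high (z, up). Origin: centre of the side it stands on. This one stands on the bench to the right of the crate
- screw_box: closed card box of screws with a red label, 110 x 70 x 55 mm, too thick for the crate; it stands on the bench behind the crate. Origin: centre of its underside
- sand_box: closed dark-labelled card box, 120 x 60 x 50 mm, too thick for the crate, at the back right. Origin: centre of its underside. Left of it, behind the crate and the loose nail boxes, stands the fixed bench grinder, 0.3 m high; its two eye shields reach forward to x = 0.555 m at a height of 0.15 to 0.23 m
- tape_measure: tape measure, 36 x 93 x 68 mm high, on the bench at the left, behind the lid. Origin: centre of its underside
- pliers: combination pliers, 171 x 58 x 14 mm, lying on the bench at the right. Origin: centre of their underside
- screw_jar: glass jar of screws with a black lid, 66 mm across, 80 mm high, on the bench at the right. Origin: centre of its underside

How it is judged:
On the way:
1. all four nail boxes stand in the crate, right down on its floor, below the rim (x of nail_box_1 in the frame of crate_in between -0.012 and 0.012 m and y of nail_box_1 in the frame of crate_in between -0.066 and 0.066 m and z of nail_box_1 in the frame of crate_in between -0.003 and 0.003 m and x of nail_box_2 in the frame of crate_in between -0.012 and 0.012 m and y of nail_box_2 in the frame of crate_in between -0.066 and 0.066 m and z of nail_box_2 in the frame of crate_in between -0.003 and 0.003 m and x of nail_box_3 in the frame of crate_in between -0.012 and 0.012 m and y of nail_box_3 in the frame of crate_in between -0.066 and 0.066 m and z of nail_box_3 in the frame of crate_in between -0.003 and 0.003 m and x of nail_box_4 in the frame of crate_in between -0.012 and 0.012 m and y of nail_box_4 in the frame of crate_in between -0.066 and 0.066 m and z of nail_box_4 in the frame of crate_in between -0.003 and 0.003 m), for 0.2 s.
At the end, for the whole second after the job is handed in: The lid is shut to within 3 mm, the crate stands level, and all four nail boxes are inside it in one row, each standing on edge down on the floor (within 3 mm) (all of step 1 and value of joint crate_lid below 0.003 m and angle between crate_in's own z axis and vertical below 0.05 rad); the robot touches nothing.
It fails at once if the crate is shoved more than 25 mm from where it stood or tipped (distance of crate_in from where it was at the start of the episode above 0.025 m or angle between crate_in's own z axis and vertical above 0.3 rad).
It fails at once if one of the other listed things on the bench is moved more than 30 mm (distance of any of screw_box, sand_box, tape_measure, pliers, screw_jar from where it was at the start of the episode above 0.03 m).
It also fails if it takes over 72 s, if anything falls off the work surface, if the arm or the gripper's body presses on something with over 40 N, if the wrist force passes 120 N, or if a joint passes its speed limit or range.

## Working session

There is one attempt and no reset: what is moved stays moved. The work goes in short steps, each a Python script; the robot and the scene stay as the last script left them, time stands still between calls to the robot, and variables do not carry over. Pictures are saved under pics/ and viewed, at most 10 in all, crops included, and the job is handed in when it is done.

```bash
ls; mkdir -p pics
cat > h.py <<'E'
import numpy as np, cv2
from cell import env
def snap(cam,fn=None):
    f=env.grab_frame(cam)
    if fn: cv2.imwrite('pics/'+fn,f["color"][:,:,::-1])
    return f
def rays(f,uv):
    uv=np.atleast_2d(uv).astype(float)
    K=np.array([[f["fx"],0,f["cx"]],[0,f["fy"],f["cy"]],[0,0,1]])
    d=(uv-[f["cx"],f["cy"]])/[f["fx"],f["fy"]]
    p=d.copy()
    for _ in range(30): p=d/(1+f["k1"]*(p**2).sum(1,keepdims=True))
    return np.c_[p,np.ones(len(p))]@np.array(f["rotation"]).T
def onplane(f,uv,z):
    r=rays(f,uv); e=np.array(f["eye"])
    return e+r*((z-e[2])/r[:,2:3])
def project(f,P):
    q=(np.atleast_2d(P)-np.array(f["eye"]))@np.array(f["rotation"])
    p=q[:,:2]/q[:,2:]; p=p*(1+f["k1"]*(p**2).sum(1,keepdims=True))
    return p*[f["fx"],f["fy"]]+[f["cx"],f["cy"]]
E
python3 - <<'E'
from h import *
for c in ("top","scene"):
    f=snap(c,c+"0.png"); print(c,f["fx"],f["k1"],f["eye"],np.round(f["rotation"],3).tolist())
s=env.sense();print(s["orientation"],s["time_s"])
E
```

```text
pics
top 427.99883729018296 -0.045630071882746974 [ 0.41292877 -0.15281422  1.4441743 ] [-3.064, -0.001, -1.54]
scene 426.4798616421636 0.01795317691069199 [ 0.01615216 -1.17386271  0.794878  ] [-2.113, 0.018, -0.475]
[-3.14024950e+00 -1.87602611e-04  2.78979628e+00] 0.1
```

View pics/top0.png

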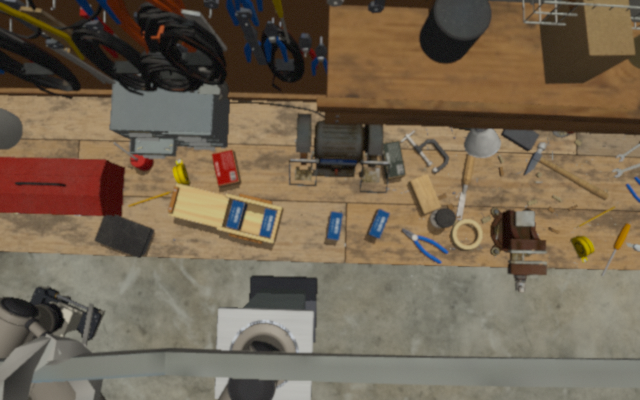

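View pics/scene0.png

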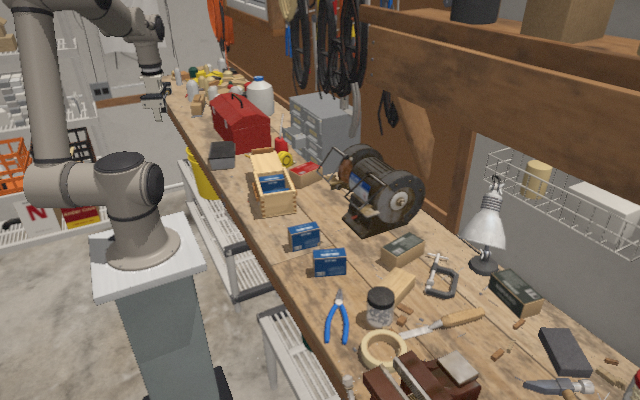

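The top view shows the crate at about (175–282, 187–243), with its lid out to the left. Boxes inside are at (235,213) and (268,220), loose boxes at (335,226) and (378,224). The scene view agrees. Next I'll get rough positions, then close looks from the wrist camera.

```bash
cat >> h.py <<'E'
from scipy.spatial.transform import Rotation as Rn
_g=env.grab_frame
def grab(c):
    f=_g(c); f["rotation"]=np.array(f["rotation"])
    if f["rotation"].ndim==1: f["rotation"]=Rn.from_euler("xyz",f["rotation"]).as_matrix()
    return f
def snap(cam,fn=None):
    f=grab(cam)
    if fn: cv2.imwrite('pics/'+fn,f["color"][:,:,::-1])
    return f
def blue(f,amin=60):
    h=cv2.cvtColor(f["color"],cv2.COLOR_RGB2HSV)
    m=cv2.inRange(h,(98,110,40),(122,255,255))
    m=cv2.morphologyEx(m,cv2.MORPH_CLOSE,np.ones((5,5),np.uint8))
    cs,_=cv2.findContours(m,cv2.RETR_EXTERNAL,cv2.CHAIN_APPROX_NONE)
    return [c for c in cs if cv2.contourArea(c)>amin]
def boxrect(f,c,z):
    P=onplane(f,c[:,0,:],z)[:,:2]
    (cx,cy),(w,h),a=cv2.minAreaRect((P*1000).astype(np.float32))
    if w<h: w,h,a=h,w,a+90
    return np.round([cx/1000,cy/1000,w/1000,h/1000],4),round(a%180,1)
E
python3 - <<'E'
from h import *
f=snap("top")
print(np.round(f["rotation"],3))
for c in blue(f):
    x,y,w,h=cv2.boundingRect(c)
    if 180<x<400 and 180<y<250: print((x,y,w,h),boxrect(f,c,.065),boxrect(f,c,.075))
for p in [(282,210),(271,243),(227,195),(217,228)]: print(p,onplane(f,p,.09))
print(onplane(f,(180,200),.09))
E
```

```text
[[ 0.03  -0.997  0.078]
 [-1.    -0.03   0.001]
 [ 0.001 -0.078 -0.997]]
(328, 213, 14, 26) (array([ 0.4344, -0.2195,  0.0841,  0.0339]), 172.1) (array([ 0.4342, -0.219 ,  0.0834,  0.0336]), 172.1)
(370, 210, 19, 28) (array([ 0.4446, -0.3614,  0.084 ,  0.034 ]), 159.3) (array([ 0.4444, -0.3599,  0.0834,  0.0338]), 159.3)
(261, 209, 15, 28) (array([ 0.4365, -0.0041,  0.0851,  0.033 ]), 170.3) (array([ 0.4363, -0.0051,  0.0845,  0.0327]), 170.3)
(227, 201, 17, 28) (array([0.4602, 0.1023, 0.0859, 0.0371]), 167.8) (array([0.4598, 0.1005, 0.0852, 0.0368]), 167.8)
(282, 210) [[ 0.47725617 -0.05095486  0.09      ]]
(271, 243) [[ 0.37219499 -0.0200147   0.09      ]]
(227, 195) [[0.51959249 0.12575502 0.09      ]]
(217, 228) [[0.41396404 0.15271817 0.09      ]]
[[0.49907251 0.27534429 0.09      ]]
```

```bash
cat >> h.py <<'E'
def ori(deg): return [np.pi,0,np.radians(deg)]
def pick_yaw(pos,deg):
    best=None
    for d in (deg,deg+180,deg-180):
        q=env.solve_ik(pos,ori(d))
        if q is None: continue
        k=abs(q[5]-env.sense()["joint_positions"][5])
        if best is None or k<best[0]: best=(k,d,q)
    return best
E
python3 - <<'E'
from h import *
p=[.43,.04,.30]
for d in (-13,77,-8,-21):
    b=pick_yaw(p,d); print(d,b and (b[1],np.round(b[2],2)))
b=pick_yaw(p,77)
env.reach(p,ori(b[1]))
f=snap("wrist","w1.png")
print(f["eye"],np.round(f["rotation"],2),f["fx"],env.sense()["time_s"])
for c in blue(f,800): print(cv2.boundingRect(c),boxrect(f,c,.075))
E
```

```text
-13 (167, array([-0.09,  0.11,  1.62,  0.  ,  1.41, -1.43]))
77 (77, array([-0.09,  0.11,  1.62, -0.  ,  1.41,  0.14]))
-8 (-188, array([-0.09,  0.11,  1.62,  0.  ,  1.41, -1.52]))
-21 (159, array([-0.09,  0.11,  1.62,  0.  ,  1.41, -1.29]))
[0.44468083 0.10543791 0.45715114] [[ 0.97 -0.22 -0.06]
 [-0.22 -0.94 -0.24]
 [-0.    0.25 -0.97]] 276.29955141391537 2.0917
(305, 194, 62, 26) (array([ 0.4372, -0.0047,  0.0877,  0.0369]), 168.7)
(303, 115, 67, 29) (array([0.4605, 0.1008, 0.0879, 0.0365]), 167.1)
```

View pics/w1.png

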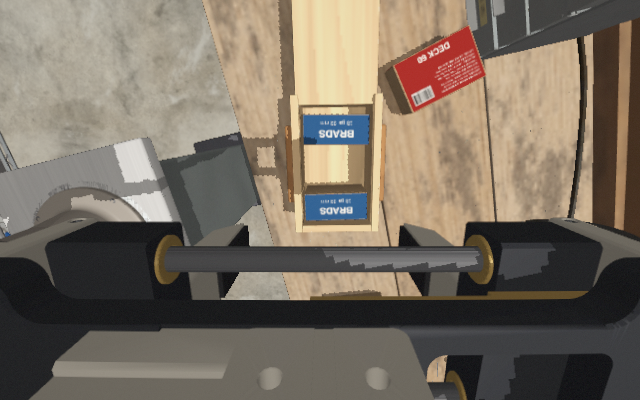

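The wrist view shows the crate rim at about (295–383, 95–232), boxes at (336,129) and (336,207), and the lid running out the top. I'll enlarge it to pick the rim corners.

Run:
```python
import cv2
i=cv2.imread('pics/w1.png')[85:240,275:400]
cv2.imwrite('pics/w1c.png',cv2.resize(i,None,fx=3.8,fy=3.8,interpolation=cv2.INTER_CUBIC))
```

```text
(no output)
```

View pics/w1c.png

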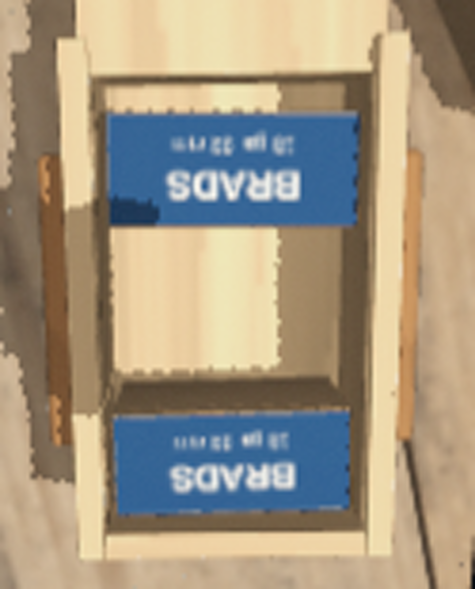

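Run:
```python
from h import *
f=grab("wrist")
px=np.array([(57,40),(410,33),(80,558),(392,554)])/3.8+[275,85]-.37
W=onplane(f,px,.091)[:,:2]; L=np.array([(-.0585,.092),(.0585,.092),(-.0585,-.092),(.0585,-.092)])
print(W)
H=(L-L.mean(0)).T@(W-W.mean(0)); a=np.arctan2(H[0,1]-H[1,0],H[0,0]+H[1,1])
R=np.array([[np.cos(a),-np.sin(a)],[np.sin(a),np.cos(a)]]); c=W.mean(0)
print("crate",c,np.degrees(a)); print("resid",(W-c)@R-L)
for b in blue(f,800):
    P=onplane(f,b[:,0,:],.075)[:,:2]; Q=(P-c)@R; print("box local min/max",Q.min(0),Q.max(0), boxrect(f,b,.075))
# lid pull bar, lid edge
print(((onplane(f,np.array([(235,76)])/3.8+[275,85],.084)[:,:2])-c)@R)
```

```text
[[ 0.41229793  0.15438993]
 [ 0.52596184  0.13066216]
 [ 0.37491115 -0.02308276]
 [ 0.48810599 -0.04735544]]
crate [0.45031923 0.05365347] -11.949644204375433
resid [[ 0.00044495 -0.00131889]
 [-0.00044136 -0.00099814]
 [ 0.0006144   0.00131325]
 [-0.00061799  0.00100378]]
box local min/max [-0.04465333 -0.07834074] [ 0.04331421 -0.04151125] (array([ 0.4372, -0.0049,  0.0878,  0.0366]), 168.4)
box local min/max [-0.04357551  0.02939114] [0.04377109 0.06694832] (array([0.4605, 0.1009, 0.0878, 0.0365]), 167.1)
[[0.00125409 0.07850209]]
```

```bash
cat >> h.py <<'E'
C=np.array([.4503,.0537]); A=-12.0
def RA(): a=np.radians(A); return np.array([[np.cos(a),-np.sin(a)],[np.sin(a),np.cos(a)]])
def W(x,y,z): return [*(C+RA()@[x,y]),z]
def push(x,y0,y1,z,lim=5,step=.002,speed=.04):
    """advance along crate y from y0 towards y1 until the resisting force passes lim"""
    f0=np.array(env.sense()["ft_force"]); u=RA()@[0,1]; s=np.sign(y1-y0); y=y0; log=[]
    while s*(y1-y)>1e-6:
        y=y+s*min(step,abs(y1-y)); env.move_straight(W(x,y,z),None,speed)
        F=-s*((np.array(env.sense()["ft_force"])-f0)[:2]@u); log.append((round(y,4),round(float(F),1)))
        if F>lim: break
    print(log[-10:]); return y
E
python3 - <<'E'
from h import *
env.clamp(10)
env.reach(W(0,-.006,.12),ori(78))
env.move_straight(W(0,-.006,.034),None,.2)
env.move_straight(W(0,.016,.034),None,.1)
y=push(0,.016,.040,.034)
env.move_straight(W(0,y-.004,.034),None,.1)
env.move_straight(W(0,-.027,.034),None,.15)
y=push(0,-.027,-.040,.034)
env.move_straight(W(0,y+.008,.034),None,.1)
env.move_straight(W(0,-.02,.20),None,.3)
env.release()
print(env.sense()["time_s"],env.sense()["ft_force"])
E
```

```text
[(np.float64(0.018), 0.1), (np.float64(0.02), 3.9), (np.float64(0.022), 4.7), (np.float64(0.024), 2.7), (np.float64(0.026), 3.5), (np.float64(0.028), 2.7), (np.float64(0.03), 3.9), (np.float64(0.032), 11.4)]
[(np.float64(-0.029), -0.1), (np.float64(-0.031), 1.2), (np.float64(-0.033), 10.0)]
11.2 [-0.11395684  0.18326401  0.477374  ]
```

Run:
```python
from h import *
p=[.49,-.29,.27]
env.reach(p,ori(pick_yaw(p,165)[1]))
print(env.sense()["joint_positions"])
f=snap("wrist","w2.png")
for c in blue(f,800): print(cv2.boundingRect(c),boxrect(f,c,.065))
```

```text
[-6.67753319e-01  3.96470152e-01  1.32247807e+00  4.18703721e-04
  1.42348551e+00  1.16275626e+00]
(268, 193, 39, 53) (array([ 0.4456, -0.2254,  0.0761,  0.0447]), 173.2)
(367, 164, 38, 65) (array([ 0.4456, -0.3628,  0.0869,  0.0371]), 158.9)
(140, 46, 129, 48) (array([ 0.6572, -0.1819,  0.161 ,  0.0175]), 89.9)
```

View pics/w2.png

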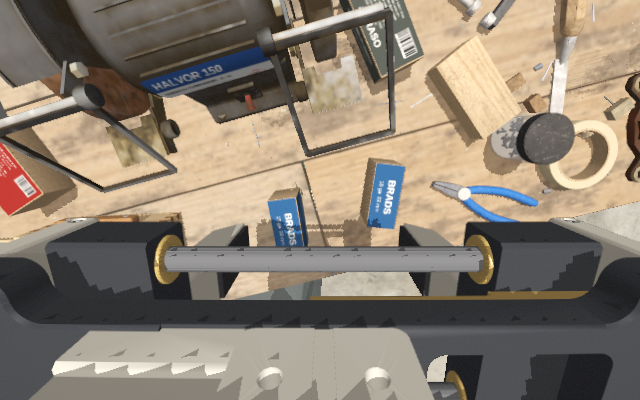

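The wrist view shows box 4 clearly at (384,195), giving (0.4456,-0.3628) at -21°. Box 3 at (287,220) is partly hidden by the gripper, so I'll use the top-camera values for it; the fingers will centre it.

```bash
cat >> h.py <<'E'
def pick(x,y,yaw,depth=.015,n=25):
    env.reach([x,y,.15],ori(yaw))
    env.move_straight([x,y,.065-depth],None,.15)
    env.clamp(n); s=env.sense(); print("opening",s["opening"],s["finger_force"])
    env.move_straight([x,y,.18],None,.3)
E
python3 - <<'E'
from h import *
pick(.435,-.2205,-8)
env.reach(W(0,-.013,.18),ori(-12))
print(env.sense()["opening"],env.sense()["time_s"],env.sense()["joint_positions"])
f=snap("wrist","w3.png")
E
```

```text
opening 0.4348955621423559 24.9203360080719
0.43387447559018616 16.45 [-8.08218505e-02  2.54280245e-01  1.79332705e+00 -6.16484777e-04
  1.09530246e+00  1.69985529e+00]
```

View pics/w3.png

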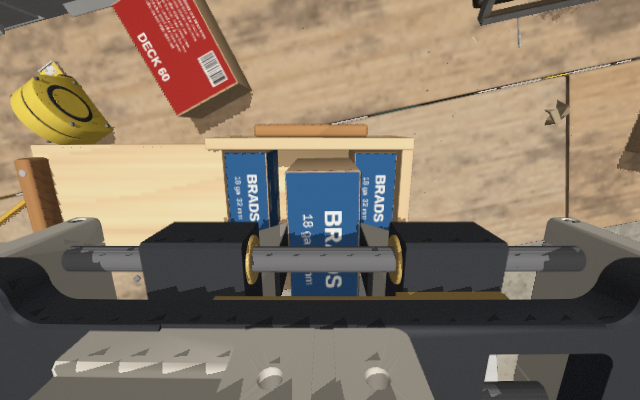

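The box is held upright. Its far top edge is at about row 172, and the crate's +x rim edge at row 138 (columns 205–415). I'll check the x fit, then lower it.

Run:
```python
from h import *
f=grab("wrist")
loc=lambda uv,z:((onplane(f,uv,z)[:,:2]-C)@RA()).round(4).tolist()
tz=env.sense()["tcp_pos"][2]
print("box end",loc([(287,172),(359,171)],tz+.015))
print("rim outer",loc([(207,138),(413,137)],.091), "end wall outer corner/-y")
bx=np.mean([p[0] for p in loc([(287,172),(359,171)],tz+.015)])-.045
print("bx",bx)
x=-bx if abs(bx)<.008 else 0
x=max(-.006,min(.006,x))
env.move_straight(W(x,-.013,.10),None,.15)
env.move_straight(W(x,-.013,.077),None,.06)
print(env.sense()["ft_force"])
env.release(); env.dwell(.2)
env.move_straight(W(x,-.013,.19),None,.3)
f=snap("wrist","w4.png"); print(env.sense()["time_s"])
```

```text
box end [[0.0445, 0.0051], [0.045, -0.0322]]
rim outer [[0.0582, 0.0877], [0.0589, -0.0917]] end wall outer corner/-y
bx -0.0002500000000000002
[-0.04128878 -0.24334764 -3.92979485]
19.5083
```

View pics/w4.png

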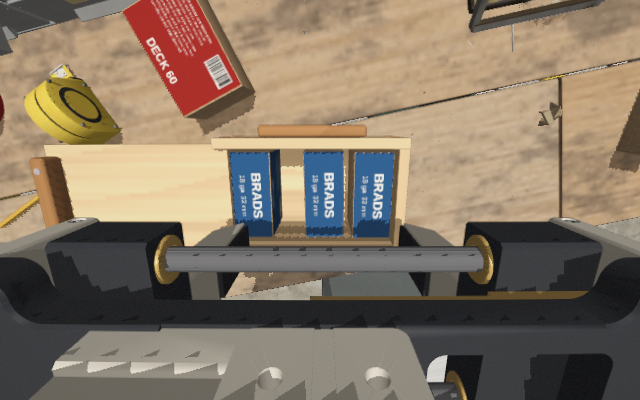

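Box 3 stands level in the slot at (324,195), with box 1 at (373,195) and box 2 at (252,193). Next I push it up against box 1, then fetch box 4.

Run:
```python
from h import *
env.clamp(10)
env.reach(W(0,.0245,.13),ori(78))
env.move_straight(W(0,.0245,.034),None,.15)
y=push(0,.0245,.002,.034,lim=6)
env.move_straight(W(0,y+.006,.034),None,.1)
env.move_straight(W(0,y+.006,.18),None,.3)
env.release()
pick(.4456,-.3625,-21)
env.reach(W(0,.020,.18),ori(-12))
print(env.sense()["opening"],env.sense()["time_s"])
f=snap("wrist","w5.png")
```

```text
[(np.float64(0.0225), 1.4), (np.float64(0.0205), 1.1), (np.float64(0.0185), 0.5), (np.float64(0.0165), 3.2), (np.float64(0.0145), 2.4), (np.float64(0.0125), 2.8), (np.float64(0.0105), 2.6), (np.float64(0.0085), 3.2), (np.float64(0.0065), 9.5)]
opening 0.43089515484674035 24.980401396751404
0.4342905679395993 33.1
```

View pics/w5.png

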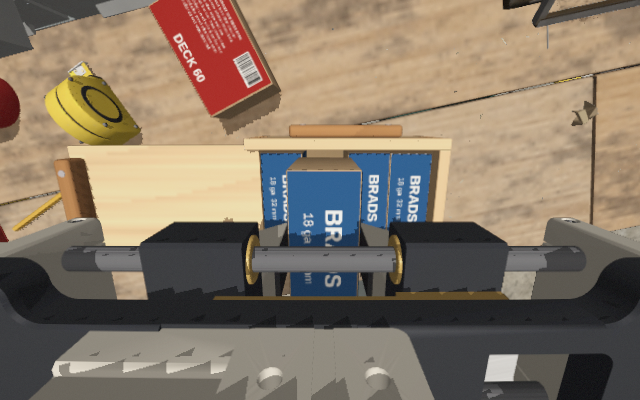

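Box 4 is held (label columns 287–360). The slot below shows as a strip at row 155 between box 2's label (about column 305) and box 3's (column 348). I'll measure both in crate coordinates before lowering.

Run:
```python
from h import *
f=grab("wrist")
loc=lambda uv,z:((onplane(f,uv,z)[:,:2]-C)@RA()).round(4)
h=cv2.cvtColor(f["color"],cv2.COLOR_RGB2HSV); m=cv2.inRange(h,(98,110,40),(122,255,255))
for r in (154,156,158):
    d=np.diff(m[r,240:460].astype(int)); e=np.flatnonzero(d)+240.5
    print(r,[(u,s,y) for u,s,y in zip(e,np.sign(d[d!=0]),loc([(u,r) for u in e],.075)[:,1])])
tz=env.sense()["tcp_pos"][2]
for r in (180,195,210):
    e=np.flatnonzero(np.diff(m[r,275:370].astype(int)))+275.5; print(r,e[[0,-1]],loc([(u,r) for u in e],tz+.015)[:,1][[0,-1]])
print("end",loc([(290,172),(358,171)],tz+.015)[:,0],"tcp",loc([(0,0)],0)*0+((np.array(env.sense()["tcp_pos"])[:2]-C)@RA()))
```

```text
154 [(np.float64(260.5), np.int64(1), np.float64(0.0787)), (np.float64(300.5), np.int64(-1), np.float64(0.0411)), (np.float64(302.5), np.int64(1), np.float64(0.0392)), (np.float64(304.5), np.int64(-1), np.float64(0.0373)), (np.float64(348.5), np.int64(1), np.float64(-0.0041)), (np.float64(388.5), np.int64(-1), np.float64(-0.0417)), (np.float64(391.5), np.int64(1), np.float64(-0.0446)), (np.float64(392.5), np.int64(-1), np.float64(-0.0455)), (np.float64(393.5), np.int64(1), np.float64(-0.0465)), (np.float64(398.5), np.int64(-1), np.float64(-0.0512)), (np.float64(402.5), np.int64(1), np.float64(-0.0549)), (np.float64(406.5), np.int64(-1), np.float64(-0.0587)), (np.float64(408.5), np.int64(1), np.float64(-0.0606)), (np.float64(409.5), np.int64(-1), np.float64(-0.0616)), (np.float64(410.5), np.int64(1), np.float64(-0.0625)), (np.float64(415.5), np.int64(-1), np.float64(-0.0672)), (np.float64(420.5), np.int64(1), np.float64(-0.0719)), (np.float64(423.5), np.int64(-1), np.float64(-0.0748)), (np.float64(428.5), np.int64(1), np.float64(-0.0795)), (np.float64(430.5), np.int64(-1), np.float64(
[... 245 characters left out ...]
(348.5), np.int64(1), np.float64(-0.0041)), (np.float64(388.5), np.int64(-1), np.float64(-0.0419)), (np.float64(391.5), np.int64(1), np.float64(-0.0447)), (np.float64(430.5), np.int64(-1), np.float64(-0.0816))]
158 [(np.float64(260.5), np.int64(1), np.float64(0.079)), (np.float64(297.5), np.int64(-1), np.float64(0.044)), (np.float64(351.5), np.int64(1), np.float64(-0.007)), (np.float64(388.5), np.int64(-1), np.float64(-0.042)), (np.float64(391.5), np.int64(1), np.float64(-0.0448)), (np.float64(430.5), np.int64(-1), np.float64(-0.0818))]
180 [281.5 367.5] [ 0.0414 -0.0036]
195 [281.5 367.5] [ 0.0417 -0.0039]
210 [275.5 366.5] [ 0.0452 -0.0037]
end [0.0447 0.0452] tcp [[0.00060115 0.01921057]]
```

Run:
```python
from h import *
env.move_straight(W(0,.019,.130),None,.15)
f0=env.sense()["ft_force"]; ok=True
for z in np.arange(.126,.0869,-.003):
    env.move_straight(W(0,.019,z),None,.06)
    d=np.array(env.sense()["ft_force"])-f0
    if abs(d).max()>6: print("force",z,d.round(1)); ok=d[2]<10
    if not ok: break
print(ok,z,d.round(1))
if ok:
    env.release(); env.dwell(.2)
    env.move_straight(W(0,.019,.19),None,.3)
f=snap("wrist","w6.png"); print(env.sense()["time_s"])
```

```text
True 0.08699999999999997 [-0.1  0.  -0.3]
38.8917
```

View pics/w6.png

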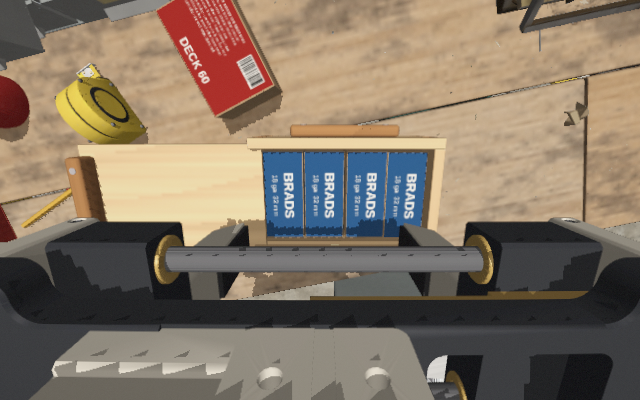

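All four labels (columns 263–430, rows 152–238) sit in one row at the same height. I'll press lightly on box 4 to confirm it's down, locate the pull bar from the corners of its end at (67–92, 158), and close the lid.

Run:
```python
from h import *
f=grab("wrist")
b=((onplane(f,[(66,159),(91,157)],.104)[:,:2]-C)@RA()); print("bar",b.round(4))
env.clamp(10)
env.move_straight(W(0,.019,.085),None,.25)
f0=np.array(env.sense()["ft_force"])
for z in (.081,.079,.077,.076,.075,.0745,.074):
    env.move_straight(W(0,.019,z),None,.05); F=env.sense()["ft_force"][2]-f0[2]
    if F>6: break
print("press",z,F,env.sense()["tcp_pos"][2])
env.move_straight(W(0,.019,.15),None,.3)
env.release()
print(env.sense()["time_s"])
```

```text
bar [[0.0396 0.2474]
 [0.0413 0.2244]]
press 0.0745 8.146319563640187 0.07522193339013487
44.3
```

Run:
```python
from h import *
env.reach(W(0,.240,.15),ori(-12))
env.move_straight(W(0,.240,.089),None,.12)
env.clamp(15)
s=env.sense(); print("open",s["opening"]*92,s["finger_force"],s["time_s"])
loc=lambda: ((np.array(env.sense()["tcp_pos"])[:2]-C)@RA())
f0=np.array(env.sense()["ft_force"]); u=RA()@[0,1]
for y in (.22,.18,.14,.105):
    env.move_straight(W(0,y,.089),None,.12); F=(np.array(env.sense()["ft_force"])-f0)[:2]@u; print(y,round(F,1),loc())
    if abs(F)>9: break
else:
    push(0,.105,.078,.089,lim=6.5)
print(loc(),env.sense()["opening"]*92,env.sense()["time_s"])
```

```text
open 13.645364869687786 14.999934732913971 47.025
0.22 -2.5 [-1.32097424e-05  2.19229052e-01]
0.18 -2.6 [-4.95366911e-05  1.79800359e-01]
0.14 -2.5 [-5.99909350e-05  1.39858016e-01]
0.105 -2.5 [-4.77924869e-05  1.04909495e-01]
[(np.float64(0.101), 3.3), (np.float64(0.099), 1.6), (np.float64(0.097), 0.6), (np.float64(0.095), -0.3), (np.float64(0.093), 0.1), (np.float64(0.091), 0.7), (np.float64(0.089), -0.5), (np.float64(0.087), 0.6), (np.float64(0.085), 1.6), (np.float64(0.083), 10.8)]
[0.0001329  0.08451435] 13.765600583330189 51.5
```

Run:
```python
from h import *
env.release()
env.move_straight(W(0,.083,.16),None,.25)
env.reach(W(-.05,.03,.28),ori(-12))
f=snap("wrist","w7.png"); print(env.sense()["time_s"],env.sense()["ft_force"])
```

```text
53.8917 [ 0.3211661  -0.10337583 -0.95451348]
```

View pics/w7.png

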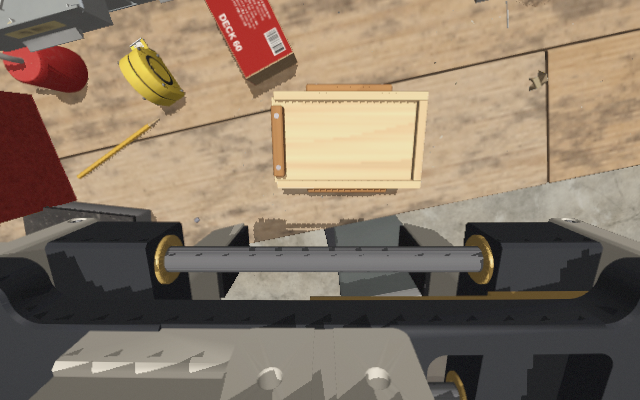

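The lid looks shut: bar at (279,141), lid edge at about column 413, with a thin dark strip to the -y wall at 413–418. I'll check numerically that the strip isn't a remaining gap.

Run:
```python
from h import *
f=grab("wrist")
loc=lambda uv,z:((onplane(f,uv,z)[:,:2]-C)@RA()).round(4)
print("rim corners",loc([(275,93),(428,93),(272,187),(421,187)],.091).tolist())
g=cv2.cvtColor(f["color"],cv2.COLOR_RGB2GRAY)
for r in (125,140,155): print(r,g[r,266:292].tolist(),g[r,405:430].tolist())
print("bar top edges",loc([(272,141),(285,141)],.104).tolist(),"lid edge/wall",loc([(414,141)],.084).tolist(),loc([(418,141)],.091).tolist(),loc([(425,141)],.091).tolist())
```

```text
rim corners [[0.0551, 0.0872], [0.0554, -0.0925], [-0.0576, 0.0958], [-0.0575, -0.0941]]
125 [181, 182, 182, 179, 175, 120, 135, 151, 150, 149, 152, 155, 155, 155, 152, 136, 116, 63, 101, 219, 218, 218, 218, 217, 218, 219] [215, 214, 214, 213, 212, 213, 212, 213, 214, 198, 112, 85, 133, 194, 216, 215, 214, 214, 214, 214, 202, 175, 178, 179, 179]
140 [172, 174, 179, 180, 179, 179, 131, 143, 151, 149, 149, 151, 155, 155, 155, 142, 134, 81, 79, 173, 221, 221, 222, 221, 222, 222] [220, 221, 220, 220, 221, 220, 221, 221, 205, 91, 82, 142, 206, 214, 214, 215, 214, 213, 213, 205, 180, 181, 181, 181, 181]
155 [178, 179, 178, 178, 175, 173, 140, 134, 151, 151, 152, 151, 153, 154, 153, 150, 136, 120, 64, 109, 222, 223, 223, 223, 223, 223] [223, 223, 223, 223, 223, 223, 223, 205, 84, 83, 145, 209, 213, 213, 214, 213, 212, 204, 184, 179, 180, 181, 182, 183, 182]
bar top edges [[0.0005, 0.0908], [0.0005, 0.0755]] lid edge/wall [[-0.0003, -0.0827]] [[0.0, -0.0853]] [[0.0, -0.0939]]
```

```bash
python3 -c "
from h import *
print(env.close_job(), env.sense()['time_s'])"
```

```text
the job is handed in; nothing more can be done
the job is handed in; nothing more can be done
```

The job is handed in at about 54 s of the 72 s allowed, but no verdict came back; by the camera and force readings, all four nail boxes stand in one row on the crate floor, the lid is shut against its stop, and the crate has moved only a millimetre or so.

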